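# Put away the shut tongs, send the open ones to the wash

## Robot

A 6-joint arm with a two-finger parallel gripper is mounted at the origin on the work surface. World frame = base frame: x ahead of the robot, y to its left, z up, the work surface at z = 0. Lengths are in m, angles in rad, forces in N, time in s.
With the tool pointing down it reaches from about 0.35 to 0.85 m from the base axis. Payload 8.1 kg.
Tool frame: the origin (TCP) lies at the very end of the fingers, on their centre line; the grasp point (between the pads) lies 19 mm behind it; z points along the fingers, y is the line along which they close (so a half turn about z gives the same grasp; the last joint's range is limited). The gripper opens to 93 mm and grips with 3 to 60 N. Pads are 15 mm wide; open, the fingers measure 128 mm over their backs; the gripper's body (75 mm by 188 mm) begins 65 mm behind the grasp point.
Start: joints at [-1.31, 0.13, 1.488, -0, 1.523, -0.085], TCP at [0.203, -0.564, 0.219] pointing down, gripper open.
Joint ranges: [-2.96, 2.96], [-0.89, 2.26], [0.02, 2.5], [-1.34, 4.48], [0, 2.73], [-2.66, 2.66]. Speed limits (rad/s): [2.39, 2.39, 2.79, 3.14, 3.14, 3.14].

## Interface

Orientations are given as a unit quaternion [w, x, y, z].
In Python, from rig import sensors, eyes, r gives the robot as it stands. The module is installed in compiled form; this text tells all that it offers.
- The arm moves only by the tool move_arm, never from a script. Its argument "commands" is a list of rows, each a list of 5 numbers: the opening, from 0 (shut) to 1 (fully open), then the shift along the tool's x, y, z in cm, then the turn about the tool's z in degrees. In form: [[grip, tx, ty, tz, spin], ...]. A call has 1 to 20 rows; each row is the pose to reach, as a shift and turn from the pose commanded when the call began, along the tool's axes at that moment; what a row does not reach only later rows make up. A row lasts 1/8 s, in which the tool goes at most 62.5 mm and 10.7 degrees, less where a joint would pass 70% of its speed; a pose out of reach is approached as far as the arm can. A call with a gripper value outside its range is refused whole. The fingers move at their own pace and stop on an object; the grip force is fixed at half the most. Time passes only in rows, so rows that repeat a pose let the fingers close. It gives the time, the measured TCP pose, the force, the opening and the grip force at its end, in the units of the state.
- sensors.get_obs(): the state, without advancing time (a new reading comes with each control period).
- eyes.get_image(name): name is "scene" or "top"; returns a dict with "pixels" (400x640x3 uint8, red, green, blue), "K" (3x3 intrinsics, pixels), "R" (3x3) and "t" (3): a world point X has camera coordinates R X + t. Camera axes: x right, y down, z forward; pixel columns grow to the right and rows downward; lengths in m; the calibration is good to about 2 mm. A picture is of the moment at which its call begins. There is no depth.
- r.finish_job(): hands the job in; it is judged then, once.
The state is a dict: "t": time; "q": joint angles; "qvel": joint speeds; "tau": joint torques, N m; "tcp_pos": TCP position; "orientation": TCP orientation; "force": force on the tool from outside, world axes, zero at the start; "moment": the same for the moment, N m; "opening": finger opening in m; "gripper_force": force on a finger pad.
Only numpy, scipy, OpenCV 4.12 (cv2) and the standard library are available. Lean on these libraries where they do the work, as an engineer would, in place of code of your own. Each camera call takes 0.05 s, during which the arm holds its last target. There are 200 camera calls.

## Task

Sort the four serving tongs at the coffee corner: the ones locked shut are clean, so lay them in the wooden cutlery tray; the ones standing open have been used, so lay them in the white wash-up tub. Each must lie flat on the bottom, beside its neighbour and not on top of it, and stay shut or open just as you found it. Leave the cup, pods, jar and everything else where they are, and let go at the end.

Things in the scene. Friction and masses are not known exactly. Their poses are not given: they have to be found in the camera images.
- tongs_a: small steel locking tongs, 142 long, 22 tall (mm), lying on edge, hinge axis upright, 100 g. Origin on the underside. x: hinge to jaws. Hinge axis at x -55, y -15 (barrel 23 across, 24 tall; lock tab back to x -77). Straight main arm x -55 to 45, y -25 to -15 (black strip on its outer face adds 1.5), then a round jaw head to x 65, y -29 to -15. The other arm swings from it towards +y (see jaw_a).
- jaw_a (a joint): jaw angle of tongs_a, rad: 0 to 0.02 = ratcheted shut; 0.5 to 0.65 = standing open, a V. The moving arm mirrors the main arm about the line y = -15 mm of the tongs and turns about the hinge by this angle: shut, both lie flush, 20 mm over the arms, 28 over the heads; open, 40 mm or more apart 75 mm from the hinge. The ratchet resists about 0.3 N m both ways; more force changes the angle.
- tongs_b: small steel locking tongs lying on edge, the same make, size and frame as tongs_a; shut or open as its jaw joint shows.
- jaw_b (a joint): jaw angle of tongs_b, rad: 0 to 0.02 = ratcheted shut; 0.5 to 0.65 = standing open; same as jaw_a.
- tongs_c: small steel locking tongs lying on edge, the same make, size and frame as tongs_a; shut or open as its jaw joint shows.
- jaw_c (a joint): jaw angle of tongs_c, rad: 0 to 0.02 = ratcheted shut; 0.5 to 0.65 = standing open; same as jaw_a.
- tongs_d: small steel locking tongs lying on edge, the same make, size and frame as tongs_a; shut or open as its jaw joint shows.
- jaw_d (a joint): jaw angle of tongs_d, rad: 0 to 0.02 = ratcheted shut; 0.5 to 0.65 = standing open; same as jaw_a.
- cutlery_tray: shallow open pale wooden cutlery tray, fixed, 200 (x) by 185 (y) by 32 mm tall, walls 6 mm, floor about 6 mm thick; either on the left or on the right of the tongs; origin under its centre.
- wash_tub: deeper open white plastic wash-up tub, fixed, 275 (x) by 195 (y) by 50 mm tall, walls 5 mm, floor about 5 mm thick; on the side opposite the tray; origin under its centre. Two open tongs fit flat side by side head to tail, their main arms (along the tub's y) near its two short sides (constant x) and their jaws spreading towards its middle.
- cup: white espresso cup, 56 mm across, 55 tall, standing among the tongs; a bystander; origin under its centre.
- pod_left: aluminium coffee pod, 37 mm across, 27 tall; a bystander; origin under its centre.
- pod_right: aluminium coffee pod, 37 mm across, 27 tall; a bystander; origin under its centre.
- sugar_box: small carton, 26 (x) by 40 (y) by 40 mm tall, nearest the robot; a bystander; origin under its centre.
- jar: glass jar with steel lid, 60 mm across, 85 tall, beyond the tongs; a bystander; origin under its centre.
- mug: white mug, 76 mm across, 90 tall, at the back; a bystander; origin under its centre.
- canister: steel canister, 72 mm across, 100 tall, at the back; a bystander; origin under its centre.
Things that resemble listed ones, but are neither listed nor needed, are in the scene too. What is shaped like the tongs_c but orange is not meant.

How it is judged:
By the outcome, as a careful person would: the job done as asked, in the order asked, and still so for the second after the job is handed in, with the robot touching nothing.
It also fails if it takes over 72 s, if anything falls off the work surface, if the arm or the gripper's body presses on something with over 40 N, if the wrist force passes 120 N, or if a joint passes its speed limit or range.

## Working session

There is one attempt and no reset: what is moved stays moved. The work goes in short steps, Python scripts to look and compute and a tool call to move; the robot and the scene stay as the last step left them, time stands still between calls to the robot, and variables do not carry over. Pictures are saved under pics/ and viewed, at most 10 in all, crops included, and the job is handed in when it is done.

Besides the shell and the picture viewer there is one more tool, called after ">>>" as name(argument=value, ...), one argument or row to a line, values as JSON. move_arm: Moves the arm, as the interface text tells. Its arguments: {"type":"object","properties":{"commands":{"type":"array","items":{"type":"array","items":{"type":"number"}}}},"required":["commands"]}

```bash
mkdir -p pics
python3 - <<'E'
from rig import sensors, eyes, r
import cv2,numpy as np,pickle
d={}
for n in("top","scene"):
    im=eyes.get_image(n);d[n]=im
    cv2.imwrite(f"pics/{n}0.png",cv2.cvtColor(im["pixels"],cv2.COLOR_RGB2BGR))
    print(n,im["K"].round(1).tolist(),im["R"].round(3).tolist(),im["t"].round(3).tolist())
pickle.dump(d,open("d0.pkl","wb"))
o=sensors.get_obs();print(o["t"],o["tcp_pos"],o["orientation"],o["opening"])
E
```

```text
top [[415.0, 0.0, 315.2], [0.0, 415.0, 196.3], [0.0, 0.0, 1.0]] [[0.021, -1.0, -0.015], [-0.993, -0.019, -0.118], [0.118, 0.018, -0.993]] [0.035, 0.504, 1.193]
scene [[386.7, 0.0, 316.7], [0.0, 386.7, 195.2], [0.0, 0.0, 1.0]] [[-0.635, 0.772, 0.006], [0.595, 0.495, -0.633], [-0.492, -0.399, -0.774]] [0.308, -0.28, 1.274]
0.1 [ 0.20326509 -0.56399628  0.21769029] [-8.14327585e-04  9.85091979e-01  1.72026529e-01 -6.37068195e-05] 0.09310176842019144
```

View pics/top0.png

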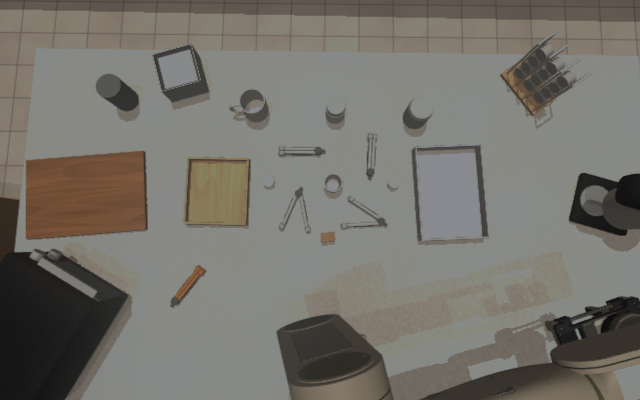

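View pics/scene0.png

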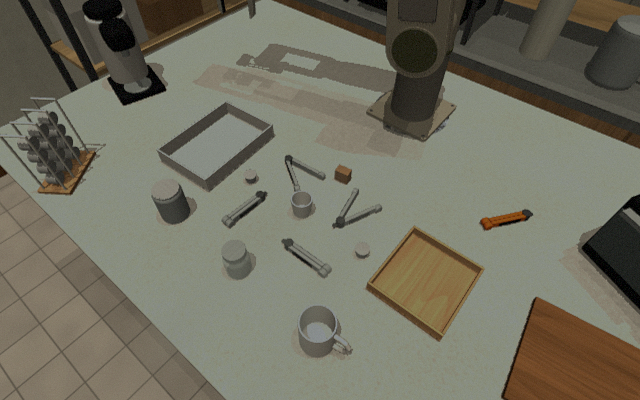

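The tray is on the left (218,191) and the tub on the right (450,193). Two tongs are shut, with hinges at about (320,151) and (370,175). Two are open, with hinges at about (299,191) and (382,223). The orange decoy is at (188,286). I'll zoom in next.

```bash
cat > h.py <<'E'
import numpy as np,cv2,pickle
def cast(im,uv,z):
    K,R,t=im["K"],im["R"],im["t"]; uv=np.atleast_2d(uv).astype(float)
    d=(R.T@np.linalg.inv(K)@np.c_[uv,np.ones(len(uv))].T).T
    c=-R.T@t; return (c+d*((z-c[2])/d[:,2])[:,None])[:,:2]
def proj(im,X):
    X=np.atleast_2d(X); p=(im["K"]@(im["R"]@X.T+im["t"][:,None])).T; return p[:,:2]/p[:,2:]
def rect(im,x0,x1,y0,y1,z,s):
    "orthophoto at height z: col grows with -y, row with -x; s px per m"
    w,h=int((y1-y0)*s),int((x1-x0)*s)
    P=np.array([[x1,y1,z],[x1,y0,z],[x0,y0,z],[x0,y1,z]])
    H=cv2.getPerspectiveTransform(np.float32([[0,0],[w,0],[w,h],[0,h]]),np.float32(proj(im,P)))
    return cv2.cvtColor(cv2.warpPerspective(im["pixels"],H,(w,h),flags=cv2.WARP_INVERSE_MAP|cv2.INTER_CUBIC),cv2.COLOR_RGB2BGR)
E
python3 - <<'E'
from h import *
d=pickle.load(open("d0.pkl","rb"));im=d["top"]
print(cast(im,[(320,151),(370,175),(299,191),(382,223),(333,184),(328,238),(269,183),(392,184),(419,108),(336,110)],0.02).round(3).tolist())
print("tray top",cast(im,[(188,157),(250,158),(248,226),(186,225)],.032).round(3).tolist())
print("tub top",cast(im,[(413,147),(480,146),(487,240),(417,241)],.05).round(3).tolist())
cx,cy=cast(im,(334,188),.022)[0]
x0,x1,y0,y1=cx-.18,cx+.18,cy-.2,cy+.2
print(x0,x1,y0,y1)
g=rect(im,x0,x1,y0,y1,.022,1600)
for k in range(0,640,80): cv2.putText(g,str(k),(k,10),0,.35,(0,0,255));cv2.putText(g,str(k),(0,k+10),0,.35,(0,0,255))
cv2.imwrite("pics/top1.png",g)
g=rect(d["scene"],x0,x1,y0,y1,.022,1600);cv2.imwrite("pics/sc1.png",g)
E
```

```text
[[0.642, 0.034], [0.572, -0.117], [0.519, 0.094], [0.429, -0.153], [0.542, -0.007], [0.382, 0.005], [0.542, 0.184], [0.546, -0.182], [0.78, -0.264], [0.77, -0.013]]
tray top [[0.614, 0.428], [0.614, 0.242], [0.412, 0.24], [0.411, 0.422]]
tub top [[0.652, -0.239], [0.658, -0.434], [0.385, -0.447], [0.378, -0.248]]
0.3501538873704028 0.7101538873704027 -0.21017351241247048 0.18982648758752954
```

View pics/top1.png

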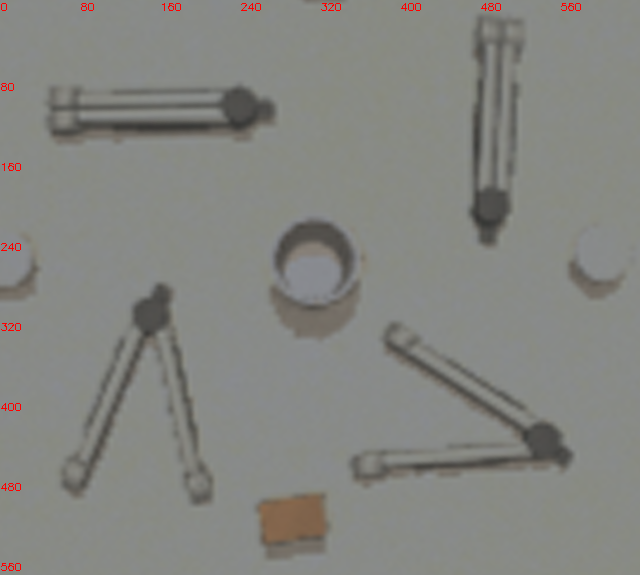

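View pics/sc1.png

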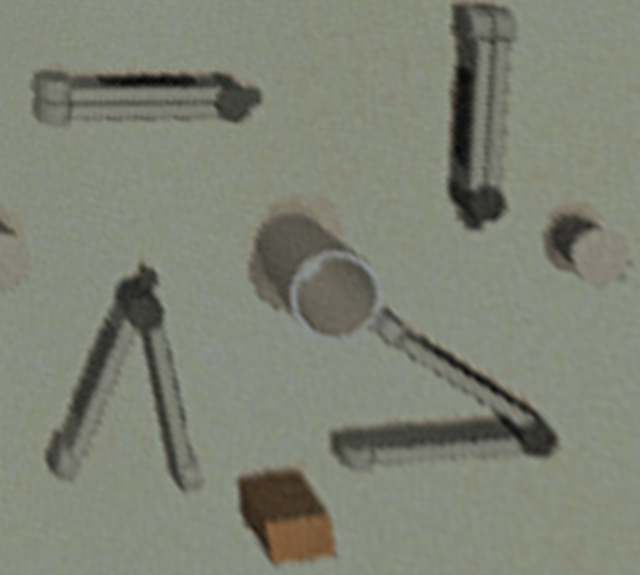

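Tongs are measured on the orthophoto, where x = 0.710 − row/1600 and y = 0.190 − col/1600.

| Tongs | State | Hinge (px) | Main-arm heading |
|---|---|---|---|
| T1 | shut | (239,106) | 91° |
| T2 | shut | (490,206) | −3.6° |
| T3 | open, 0.60 rad | (150,315) | 158° |
| T4 | open, 0.64 rad | (543,440) | 58° |

The head distances of 173–176 px (109 mm) match the given sizes. The tub yaw is about 2°.

```bash
cat > go.py <<'E'
import sys,numpy as np
from scipy.spatial.transform import Rotation as Ro
from rig import sensors
# args: waypoints x,y,z,theta_deg (tool-x heading)
o=sensors.get_obs();q=o["orientation"];R=Ro.from_quat([*q[1:],q[0]]).as_matrix()
th=np.degrees(np.arctan2(R[1,0],R[0,0]))
print("t",round(o["t"],2),"tcp",o["tcp_pos"].round(4),"th",round(th,1),"open",round(o["opening"],4),"q6",round(np.degrees(o["q"][5])))
for a in sys.argv[1:]:
    x,y,z,t=map(float,a.split(","))
    print(a,"->",(100*R.T@(np.array([x,y,z])-o["tcp_pos"])).round(2),"spin",round(th-t,1))
E
python3 go.py .6314,-.1196,.12,-3.6 .6314,-.1196,.05,-3.6 .6314,-.1196,.004,-3.6
```

```text
t 0.1 tcp [ 0.2033 -0.564   0.2177] th 19.8 open 0.0931 q6 -5
.6314,-.1196,.12,-3.6 -> [ 55.34 -27.28   9.82] spin 23.4
.6314,-.1196,.05,-3.6 -> [ 55.34 -27.27  16.82] spin 23.4
.6314,-.1196,.004,-3.6 -> [ 55.34 -27.26  21.42] spin 23.4
```

>>> move_arm(
  commands=[
    [0.55,55.3,-27.3,9.8,23.4],
    [0.55,55.3,-27.3,9.8,23.4],
    [0.55,55.3,-27.3,9.8,23.4],
    [0.55,55.3,-27.3,9.8,23.4],
    [0.55,55.3,-27.3,9.8,23.4],
    [0.55,55.3,-27.3,9.8,23.4],
    [0.55,55.3,-27.3,9.8,23.4],
    [0.55,55.3,-27.3,9.8,23.4],
    [0.55,55.3,-27.3,9.8,23.4],
    [0.55,55.3,-27.3,9.8,23.4],
    [0.55,55.3,-27.3,9.8,23.4],
    [0.55,55.3,-27.3,9.8,23.4],
    [0.55,55.3,-27.3,9.8,23.4],
    [0.55,55.3,-27.3,16.8,23.4],
    [0.55,55.3,-27.3,16.8,23.4],
    [0.55,55.3,-27.3,16.8,23.4],
  ],
)

```text
t: 2.1
tcp_pos: [0.6304, -0.121, 0.051]
orientation: [-0.0, 0.999, -0.032, -0.001]
force: [0.4, 0.3, 0.8]
opening: 0.0513
gripper_force: 0.0
```

```bash
python3 go.py .6314,-.1196,.004,-3.6 .6314,-.1196,.12,-3.6
python3 - <<'E'
from rig import eyes
import cv2,numpy as np
a=eyes.get_image("top")["pixels"][120:250,250:420,::-1];b=eyes.get_image("scene")["pixels"][150:280,190:360,::-1]
cv2.imwrite("pics/c1.png",cv2.resize(np.vstack([a,b]),None,fx=2.3,fy=2.3,interpolation=2))
E
```

```text
t 2.1 tcp [ 0.6304 -0.121   0.051 ] th -3.7 open 0.0513 q6 78
.6314,-.1196,.004,-3.6 -> [ 0.1  -0.14  4.7 ] spin -0.1
.6314,-.1196,.12,-3.6 -> [ 0.08 -0.15 -6.9 ] spin -0.1
```

View pics/c1.png

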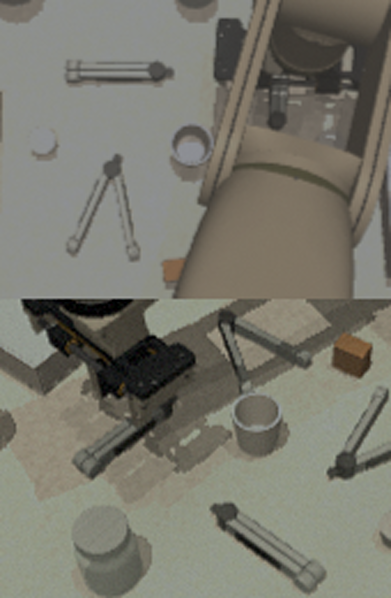

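The fingers straddle T2, which shows in the lower panel near (130,430). Next: descend, close and lift.

>>> move_arm(
  commands=[
    [0.55,0,0,4.6,0],
    [0.55,0,0,4.6,0],
    [0.55,0,0,4.6,0],
    [0.1,0,0,4.6,0],
    [0.1,0,0,4.6,0],
    [0.1,0,0,4.6,0],
    [0.1,0,0,4.6,0],
    [0.1,0,0,4.6,0],
    [0.1,0,0,0,0],
    [0.1,0,0,-7.5,0],
    [0.1,0,0,-7.5,0],
    [0.1,0,0,-7.5,0],
  ],
)

```text
t: 3.7
tcp_pos: [0.6318, -0.1204, 0.1265]
orientation: [0.0, 1.0, -0.031, 0.001]
force: [-0.1, 0.7, -1.8]
opening: 0.0194
gripper_force: 30.0
```

```bash
python3 go.py .513,.292,.125,0 .513,.292,.04,0 .513,.292,.0115,0
```

```text
t 3.7 tcp [ 0.6318 -0.1204  0.1265] th -3.6 open 0.0194 q6 78
.513,.292,.125,0 -> [-14.43 -40.42   0.1 ] spin -3.6
.513,.292,.04,0 -> [-14.45 -40.42   8.6 ] spin -3.6
.513,.292,.0115,0 -> [-14.45 -40.42  11.45] spin -3.6
```

>>> move_arm(
  commands=[
    [0.1,-14.4,-40.4,0,-3.6],
    [0.1,-14.4,-40.4,0,-3.6],
    [0.1,-14.4,-40.4,0,-3.6],
    [0.1,-14.4,-40.4,0,-3.6],
    [0.1,-14.4,-40.4,0,-3.6],
    [0.1,-14.4,-40.4,0,-3.6],
    [0.1,-14.4,-40.4,0,-3.6],
    [0.1,-14.4,-40.4,0,-3.6],
    [0.1,-14.4,-40.4,0,-3.6],
    [0.1,-14.4,-40.4,5,-3.6],
    [0.1,-14.4,-40.4,9.5,-3.6],
    [0.1,-14.4,-40.4,10.5,-3.6],
    [0.1,-14.4,-40.4,11.4,-3.6],
    [0.1,-14.4,-40.4,11.4,-3.6],
    [0.1,-14.4,-40.4,11.4,-3.6],
  ],
)

```text
t: 5.58
tcp_pos: [0.5141, 0.2925, 0.0135]
orientation: [-0.001, 1.0, -0.0, 0.001]
force: [-0.2, 0.7, -1.8]
opening: 0.0196
gripper_force: 30.0
```

```bash
python3 go.py .513,.292,.0115,0 .513,.292,.12,0  .6433,.0904,.12,91.3
```

```text
t 5.58 tcp [0.5141 0.2925 0.0135] th -0.0 open 0.0196 q6 115
.513,.292,.0115,0 -> [-0.11  0.05  0.2 ] spin -0.0
.513,.292,.12,0 -> [ -0.08   0.04 -10.65] spin -0.0
.6433,.0904,.12,91.3 -> [ 12.95  20.2  -10.64] spin -91.3
```

>>> move_arm(
  commands=[
    [0.1,0,0,0.2,0],
    [0.1,0,0,0.2,0],
    [0.38,0,0,0.2,0],
    [0.38,0,0,0.2,0],
    [0.38,0,0,0.2,0],
    [0.38,0,0,-2.5,0],
    [0.38,0,0,-7,0],
    [0.55,13,20.2,-10.6,-91.3],
    [0.55,13,20.2,-10.6,-91.3],
    [0.55,13,20.2,-10.6,-91.3],
    [0.55,13,20.2,-10.6,-91.3],
    [0.55,13,20.2,-10.6,-91.3],
    [0.55,13,20.2,-10.6,-91.3],
    [0.55,13,20.2,-10.6,-91.3],
    [0.55,13,20.2,-10.6,-91.3],
    [0.55,13,20.2,-10.6,-91.3],
    [0.55,13,20.2,-10.6,-91.3],
    [0.55,13,20.2,-6,-91.3],
    [0.55,13,20.2,-4,-91.3],
    [0.55,13,20.2,-4,-91.3],
  ],
)

```text
t: 8.07
tcp_pos: [0.6406, 0.0899, 0.0491]
orientation: [-0.002, 0.699, 0.715, -0.002]
force: [0.6, 0.9, -0.5]
opening: 0.0514
gripper_force: 0.0
```

```bash
python3 go.py .6433,.0904,.004,91.3 .6433,.0904,.12,91.3
python3 - <<'E'
from rig import eyes
import cv2,numpy as np
a=eyes.get_image("top")["pixels"][120:250,170:340,::-1];b=eyes.get_image("scene")["pixels"][210:340,240:500,::-1]
b=cv2.resize(b,(340,170));a=cv2.resize(a,(340,260))
cv2.imwrite("pics/c2.png",cv2.resize(np.vstack([a,b]),None,fx=1.39,fy=1.39,interpolation=2))
E
```

```text
t 8.07 tcp [0.6406 0.0899 0.0491] th 91.2 open 0.0514 q6 2
.6433,.0904,.004,91.3 -> [0.04 0.29 4.51] spin -0.1
.6433,.0904,.12,91.3 -> [ 0.04  0.23 -7.09] spin -0.1
```

View pics/c2.png

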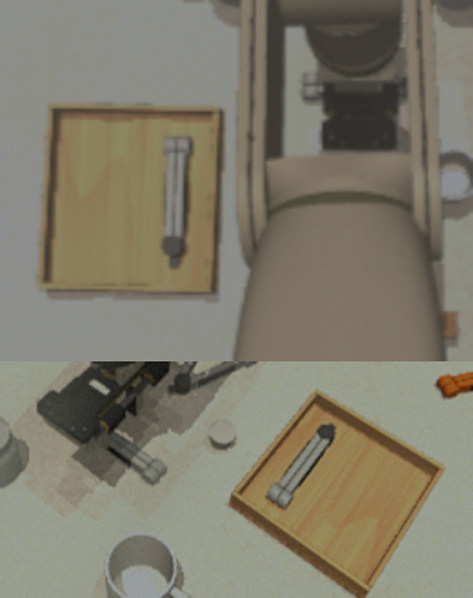

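T2 lies flat and shut in the right half of the tray (top panel, about (175,200)). The gripper is over T1.

>>> move_arm(
  commands=[
    [0.55,0,0.3,0,0],
    [0.55,0,0.3,4.4,0],
    [0.55,0,0.3,4.4,0],
    [0.55,0,0.3,4.4,0],
    [0.1,0,0.3,4.4,0],
    [0.1,0,0.3,4.4,0],
    [0.1,0,0.3,4.4,0],
    [0.1,0,0.3,4.4,0],
    [0.1,0,0.3,4.4,0],
    [0.1,0,0.3,0,0],
    [0.1,0,0.3,-7.5,0],
    [0.1,0,0.3,-7.5,0],
    [0.1,0,0.3,-7.5,0],
  ],
)

```text
t: 9.8
tcp_pos: [0.6464, 0.0902, 0.1276]
orientation: [0.001, 0.699, 0.715, 0.001]
force: [0.1, -0.6, -2.3]
opening: 0.0193
gripper_force: 30.0
```

```bash
python3 go.py .513,.375,.125,0.5 .513,.375,.0115,0.5
```

```text
t 9.8 tcp [0.6464 0.0902 0.1276] th 91.3 open 0.0193 q6 2
.513,.375,.125,0.5 -> [ 28.78 -12.69   0.23] spin 90.8
.513,.375,.0115,0.5 -> [ 28.78 -12.71  11.58] spin 90.8
```

>>> move_arm(
  commands=[
    [0.1,28.8,-12.7,0,90.8],
    [0.1,28.8,-12.7,0,90.8],
    [0.1,28.8,-12.7,0,90.8],
    [0.1,28.8,-12.7,0,90.8],
    [0.1,28.8,-12.7,0,90.8],
    [0.1,28.8,-12.7,0,90.8],
    [0.1,28.8,-12.7,0,90.8],
    [0.1,28.8,-12.7,0,90.8],
    [0.1,28.8,-12.7,0,90.8],
    [0.1,28.8,-12.7,0,90.8],
    [0.1,28.8,-12.7,0,90.8],
    [0.1,28.8,-12.7,5,90.8],
    [0.1,28.8,-12.7,9.5,90.8],
    [0.1,28.8,-12.7,10.8,90.8],
    [0.1,28.8,-12.7,11.5,90.8],
    [0.1,28.8,-12.7,11.5,90.8],
    [0.1,28.8,-12.7,11.5,90.8],
  ],
)

```text
t: 11.92
tcp_pos: [0.5133, 0.3759, 0.0136]
orientation: [-0.001, 1.0, 0.005, 0.001]
force: [-1.4, -0.2, 5.4]
opening: 0.0197
gripper_force: 30.0
```

```bash
python3 go.py .513,.375,.0115,0.5 .4483,.1274,.12,-21.8 .4483,.1274,.05,-21.8
```

```text
t 11.93 tcp [0.5133 0.3759 0.0136] th 0.5 open 0.0197 q6 121
.513,.375,.0115,0.5 -> [-0.04  0.09  0.21] spin 0.0
.4483,.1274,.12,-21.8 -> [ -6.72  24.77 -10.69] spin 22.3
.4483,.1274,.05,-21.8 -> [-6.73 24.78 -3.69] spin 22.3
```

>>> move_arm(
  commands=[
    [0.1,0,0,0.1,0],
    [0.38,0,0,0.1,0],
    [0.38,0,0,0.1,0],
    [0.38,0,0,0.1,0],
    [0.38,0,0,-2.5,0],
    [0.38,0,0,-7,0],
    [0.38,-6.7,24.8,-10.6,22.3],
    [0.38,-6.7,24.8,-10.6,22.3],
    [0.38,-6.7,24.8,-10.6,22.3],
    [0.38,-6.7,24.8,-10.6,22.3],
    [0.38,-6.7,24.8,-10.6,22.3],
    [0.38,-6.7,24.8,-10.6,22.3],
    [0.38,-6.7,24.8,-5,22.3],
    [0.38,-6.7,24.8,-3.7,22.3],
    [0.38,-6.7,24.8,-3.7,22.3],
    [0.38,-6.7,24.8,-3.7,22.3],
  ],
)

```text
t: 13.92
tcp_pos: [0.4486, 0.1273, 0.0501]
orientation: [-0.0, 0.982, -0.189, 0.001]
force: [-0.8, -0.6, 0.3]
opening: 0.0354
gripper_force: 0.0
```

```bash
python3 go.py .4483,.1274,.004,-21.8
python3 - <<'E'
from rig import eyes
import cv2,numpy as np
b=eyes.get_image("scene")["pixels"][160:345,300:490,::-1]
cv2.imwrite("pics/c3.png",cv2.resize(b,None,fx=3.1,fy=3.1,interpolation=2))
E
```

```text
t 13.93 tcp [0.4486 0.1273 0.0501] th -21.7 open 0.0354 q6 121
.4483,.1274,.004,-21.8 -> [-0.04  0.    4.61] spin 0.1
```

View pics/c3.png

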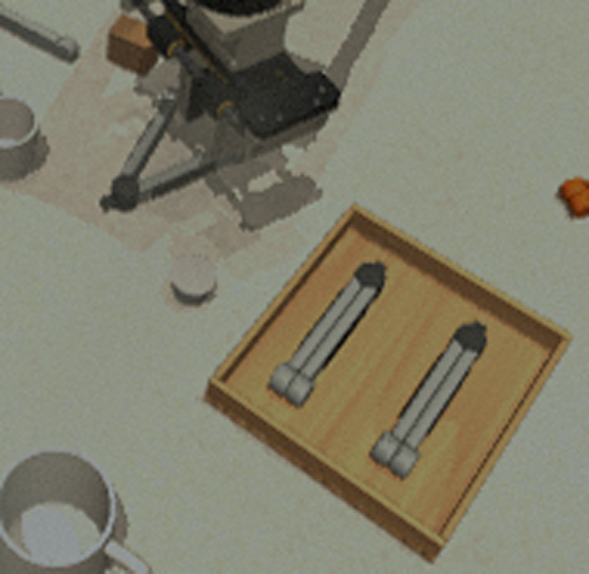

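Both shut tongs lie side by side in the tray, at about (330,330) and (430,400). The gripper is over T3's main arm, so I'll grasp it.

>>> move_arm(
  commands=[
    [0.38,0,0,2,0],
    [0.38,0,0,4,0],
    [0.38,0,0,4.6,0],
    [0.38,0,0,4.6,0],
    [0.03,0,0,4.6,0],
    [0.03,0,0,4.6,0],
    [0.03,0,0,4.6,0],
    [0.03,0,0,4.6,0],
    [0.03,0,0,4.6,0],
  ],
)

```text
t: 15.1
tcp_pos: [0.4479, 0.1267, 0.0032]
orientation: [-0.0, 0.982, -0.189, 0.0]
force: [-1.3, 0.5, 5.2]
opening: 0.01
gripper_force: 30.0
```

```bash
python3 - <<'E'
import numpy as np
# tub: centre .518,-.342 yaw 2deg; arm centre 38mm from inner wall; grip 23mm ahead of centre along d
a=np.radians(2.1);ex=np.array([np.cos(a),np.sin(a)]);ey=np.array([-ex[1],ex[0]]);c=np.array([.518,-.342])
print("near(T3, dir -y)",c-ex*(.1325-.038)-ey*.023,"far(T4,dir +y)",c+ex*(.1325-.038)+ey*.023)
E
python3 go.py .4483,.1274,.13,-21.8 .424,-.368,.13,92.1 .424,-.368,.011,92.1
```

```text
near(T3, dir -y) [ 0.42440627 -0.36844738] far(T4,dir +y) [ 0.61159373 -0.31555262]
t 15.1 tcp [0.4479 0.1267 0.0032] th -21.8 open 0.01 q6 121
.4483,.1274,.13,-21.8 -> [  0.02  -0.09 -12.68] spin 0.0
.424,-.368,.13,92.1 -> [ 16.16  46.81 -12.7 ] spin -113.9
.424,-.368,.011,92.1 -> [16.15 46.82 -0.8 ] spin -113.9
```

>>> move_arm(
  commands=[
    [0.03,0,0,-4,0],
    [0.03,0,0,-10,0],
    [0.03,0,0,-12.7,0],
    [0.03,16.2,46.8,-12.7,-113.9],
    [0.03,16.2,46.8,-12.7,-113.9],
    [0.03,16.2,46.8,-12.7,-113.9],
    [0.03,16.2,46.8,-12.7,-113.9],
    [0.03,16.2,46.8,-12.7,-113.9],
    [0.03,16.2,46.8,-12.7,-113.9],
    [0.03,16.2,46.8,-12.7,-113.9],
    [0.03,16.2,46.8,-12.7,-113.9],
    [0.03,16.2,46.8,-12.7,-113.9],
    [0.03,16.2,46.8,-12.7,-113.9],
    [0.03,16.2,46.8,-12.7,-113.9],
    [0.03,16.2,46.8,-12.7,-113.9],
    [0.03,16.2,46.8,-12.7,-113.9],
    [0.03,16.2,46.8,-12.7,-113.9],
    [0.03,16.2,46.8,-8,-113.9],
    [0.03,16.2,46.8,-6.5,-113.9],
    [0.03,16.2,46.8,-6.5,-113.9],
  ],
)

```text
t: 17.6
tcp_pos: [0.4232, -0.3671, 0.0663]
orientation: [-0.002, 0.694, 0.72, 0.0]
force: [0.5, -0.0, -1.1]
opening: 0.0098
gripper_force: 30.0
```

```bash
python3 go.py .424,-.368,.009,92.1
python3 - <<'E'
from rig import eyes
import cv2,numpy as np
b=eyes.get_image("scene")["pixels"][85:275,140:390,::-1]
a=eyes.get_image("top")["pixels"][130:260,330:500,::-1]
b=cv2.resize(b,(440,334));a=cv2.resize(a,(349,267));a=np.vstack([a,np.zeros((67,349,3),'uint8')])
cv2.imwrite("pics/c4.png",np.hstack([a,b]))
E
```

```text
t 17.6 tcp [ 0.4232 -0.3671  0.0663] th 92.1 open 0.0098 q6 -48
.424,-.368,.009,92.1 -> [-0.1   0.09  5.73] spin -0.0
```

View pics/c4.png

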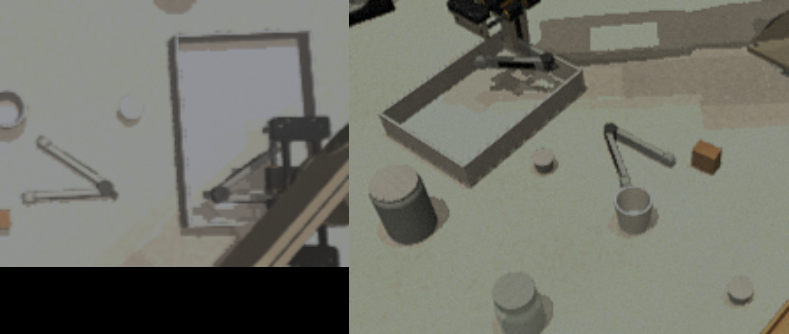

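T3's hinge at (220,192) and its open jaw are over the tub interior, with the main arm beside the near wall. I'll lower and release.

>>> move_arm(
  commands=[
    [0.03,0,0,3,0],
    [0.03,0,0,4.8,0],
    [0.03,0,0,5.5,0],
    [0.03,0,0,5.8,0],
    [0.03,0,0,5.8,0],
    [0.03,0,0,5.8,0],
    [0.28,0,0,5.8,0],
    [0.28,0,0,5.8,0],
    [0.28,0,0,5.8,0],
    [0.28,0,0,3,0],
    [0.28,0,0,-6,0],
    [0.28,0,0,-6,0],
  ],
)

```text
t: 19.2
tcp_pos: [0.4255, -0.3695, 0.1317]
orientation: [0.003, 0.694, 0.72, -0.0]
force: [0.1, -0.4, 0.3]
opening: 0.0263
gripper_force: 0.0
```

```bash
python3 go.py .4778,-.0914,.12,57.8 .4778,-.0914,.05,57.8 .4778,-.0914,.0045,57.8
python3 - <<'E'
from h import *
from rig import eyes
im=eyes.get_image("top")
g=rect(im,.35,.70,-.46,-.06,.022,1000)
g=cv2.resize(g,None,fx=1.4,fy=1.4)
cv2.imwrite("pics/c5.png",g)
E
```

```text
t 19.2 tcp [ 0.4255 -0.3695  0.1317] th 92.1 open 0.0263 q6 -48
.4778,-.0914,.12,57.8 -> [27.6   6.25  1.09] spin 34.3
.4778,-.0914,.05,57.8 -> [27.63  6.23  8.09] spin 34.3
.4778,-.0914,.0045,57.8 -> [27.65  6.21 12.64] spin 34.3
```

View pics/c5.png

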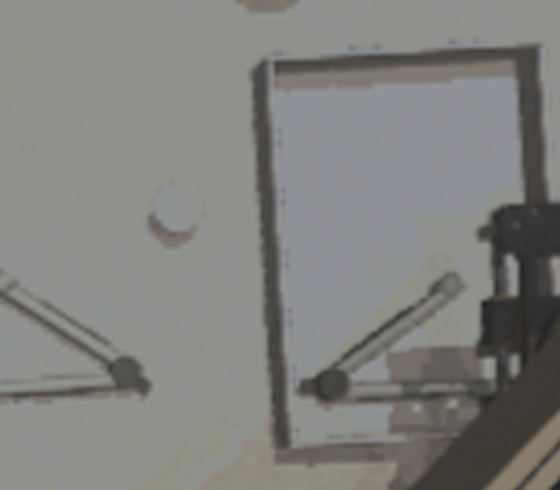

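T3 lies flat and open in the near half of the tub, with its hinge at (330,385) and moving head at (452,282). T4 is next.

>>> move_arm(
  commands=[
    [0.28,27.6,6.2,1,34.3],
    [0.38,27.6,6.2,1,34.3],
    [0.38,27.6,6.2,1,34.3],
    [0.38,27.6,6.2,1,34.3],
    [0.38,27.6,6.2,1,34.3],
    [0.38,27.6,6.2,1,34.3],
    [0.38,27.6,6.2,1,34.3],
    [0.38,27.6,6.2,5,34.3],
    [0.38,27.6,6.2,8,34.3],
    [0.38,27.6,6.2,8,34.3],
    [0.38,27.6,6.2,8,34.3],
  ],
)

```text
t: 20.62
tcp_pos: [0.4765, -0.0912, 0.0487]
orientation: [0.0, 0.876, 0.483, 0.0]
force: [0.2, -0.3, -0.2]
opening: 0.0356
gripper_force: 0.0
```

```bash
python3 go.py .4778,-.0914,.004,57.8
```

```text
t 20.62 tcp [ 0.4765 -0.0912  0.0487] th 57.7 open 0.0356 q6 15
.4778,-.0914,.004,57.8 -> [0.05 0.12 4.47] spin -0.1
```

>>> move_arm(
  commands=[
    [0.38,0,0.1,2,0],
    [0.38,0,0.1,4,0],
    [0.38,0,0.1,4.5,0],
    [0.38,0,0.1,4.5,0],
    [0.03,0,0.1,4.5,0],
    [0.03,0,0.1,4.5,0],
    [0.03,0,0.1,4.5,0],
    [0.03,0,0.1,4.5,0],
    [0.03,0,0.1,4.5,0],
  ],
)

```text
t: 21.75
tcp_pos: [0.4771, -0.0907, 0.0031]
orientation: [0.0, 0.875, 0.483, 0.0]
force: [-1.0, -0.8, 6.1]
opening: 0.0098
gripper_force: 30.0
```

```bash
python3 go.py .612,-.316,.13,92.1 .612,-.316,.009,92.1
```

```text
t 21.75 tcp [ 0.4771 -0.0907  0.0031] th 57.8 open 0.0098 q6 15
.612,-.316,.13,92.1 -> [-11.88  23.42 -12.67] spin -34.3
.612,-.316,.009,92.1 -> [-11.89  23.41  -0.57] spin -34.3
```

>>> move_arm(
  commands=[
    [0.03,0,0,-4,0],
    [0.03,0,0,-10,0],
    [0.03,0,0,-12.7,0],
    [0.03,-11.9,23.4,-12.7,-34.3],
    [0.03,-11.9,23.4,-12.7,-34.3],
    [0.03,-11.9,23.4,-12.7,-34.3],
    [0.03,-11.9,23.4,-12.7,-34.3],
    [0.03,-11.9,23.4,-12.7,-34.3],
    [0.03,-11.9,23.4,-12.7,-34.3],
    [0.03,-11.9,23.4,-12.7,-34.3],
    [0.03,-11.9,23.4,-12.7,-34.3],
    [0.03,-11.9,23.4,-8,-34.3],
    [0.03,-11.9,23.4,-6.5,-34.3],
    [0.03,-11.9,23.4,-6.5,-34.3],
  ],
)

```text
t: 23.5
tcp_pos: [0.6102, -0.3147, 0.0663]
orientation: [-0.002, 0.694, 0.72, -0.0]
force: [-0.2, -0.2, -0.8]
opening: 0.0099
gripper_force: 30.0
```

```bash
python3 go.py .612,-.316,.0085,92.1
python3 - <<'E'
from rig import eyes
import cv2,numpy as np
b=eyes.get_image("scene")["pixels"][85:275,140:390,::-1]
a=eyes.get_image("top")["pixels"][130:260,330:500,::-1]
b=cv2.resize(b,(440,334));a=cv2.resize(a,(349,267));a=np.vstack([a,np.zeros((67,349,3),'uint8')])
cv2.imwrite("pics/c6.png",np.hstack([a,b]))
E
```

```text
t 23.5 tcp [ 0.6102 -0.3147  0.0663] th 92.1 open 0.0099 q6 -34
.612,-.316,.0085,92.1 -> [-0.15  0.19  5.78] spin 0.0
```

View pics/c6.png

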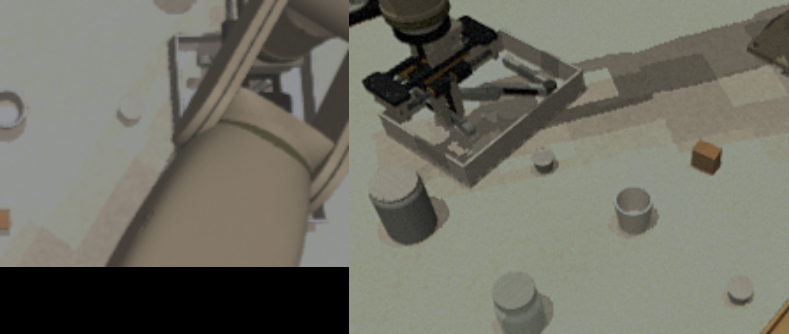

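The held T4 is over the far half of the tub. Before lowering I'll check the gripper body's clearance to the canister.

Run:
```python
from h import *
d=pickle.load(open("d0.pkl","rb"))
print(cast(d["top"],[(422,106)],.1),cast(d["scene"],[(167,187)],.1),cast(d["scene"],[(173,212)],0))
```

```text
[[ 0.75892084 -0.25407246]] [[ 0.74975081 -0.24739298]] [[ 0.75849212 -0.25799444]]
```

The body's end reaches x 0.706 and the canister starts at 0.73 on that line, so there is 2 cm to spare. I'll lower.

>>> move_arm(
  commands=[
    [0.03,0,0.1,3,0],
    [0.03,0,0.1,4.8,0],
    [0.03,0,0.1,5.5,0],
    [0.03,0,0.1,5.8,0],
    [0.03,0,0.1,5.8,0],
    [0.03,0,0.1,5.8,0],
    [0.28,0,0.1,5.8,0],
    [0.28,0,0.1,5.8,0],
    [0.28,0,0.1,5.8,0],
    [0.28,0,0.1,3,0],
    [0.28,0,0.1,-4,0],
    [0.28,0,0.1,-10,0],
    [0.28,-5,-15,-10,0],
    [0.28,-20,-20,-10,0],
    [0.28,-20,-20,-10,0],
    [0.28,-20,-20,-10,0],
    [0.28,-20,-20,-10,0],
    [0.28,-20,-20,-10,0],
    [0.28,-20,-20,-10,0],
  ],
)

```text
t: 25.98
tcp_pos: [0.4192, -0.5228, 0.1675]
orientation: [-0.0, 0.694, 0.72, 0.0]
force: [0.3, 0.6, -1.0]
opening: 0.0259
gripper_force: 0.0
```

Run:
```python
from rig import eyes
import cv2,numpy as np
b=eyes.get_image("scene")["pixels"][80:360,120:500,::-1]
a=eyes.get_image("top")["pixels"][90:260,170:500,::-1]
b=cv2.resize(b,(440,324));a=cv2.resize(a,(528,272))
g=np.zeros((600,528,3),'uint8');g[:272]=a;g[272:596,:440]=b
cv2.imwrite("pics/c7.png",g)
```

```text
(no output)
```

View pics/c7.png

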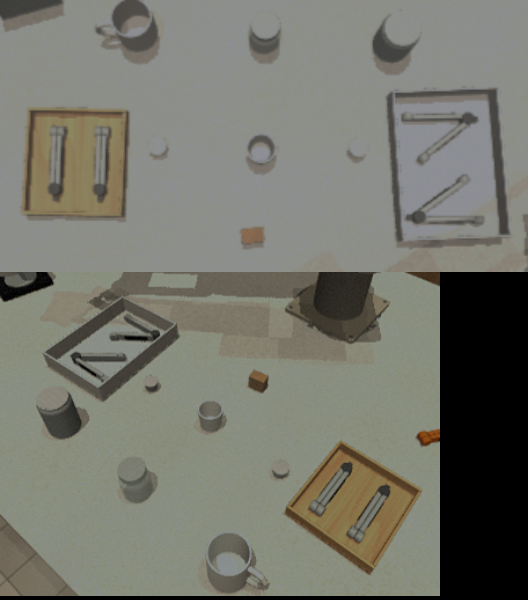

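The final picture shows both shut tongs side by side in the tray, at (55,160) and (100,160). Both open tongs lie head to tail in the tub, at (440,130) and (445,205), and the bystanders are unmoved. I'll hand the job in.

```bash
python3 -c "
from rig import r
print(r.finish_job())"
```

```text
the job is handed in; nothing more can be done
None
```

The job is handed in after about 26 s of robot time: the two shut tongs lie in the tray, the two open ones lie in the tub, the bystanders look unmoved and the gripper is clear; I viewed 11 pictures, one over the limit of 10.

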